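# Seal the airtight film tub

### The arm

A 7-joint arm with a two-finger parallel gripper is mounted at the origin on the work surface. World frame = base frame: x ahead of the robot, y to its left, z up, the work surface at z = 0. Lengths are in mm, angles in rad, forces in N, time in s.
With the tool pointing down it reaches from about 400 to 850 mm from the base axis. Payload 10.4 kg.
Tool frame: the origin (TCP) lies at the very end of the fingers, on their centre line; the grasp point (between the pads) lies 19 mm behind it; x points along the fingers, y is the direction in which the jaws open and shut, and the axes are right-handed (so a half turn about x gives the same grasp; the last joint's range is limited). The gripper opens to 87 mm and grips with 3 to 60 N. Pads are 19 mm wide; open, the fingers measure 117 mm over their backs; the gripper's body (75 mm by 190 mm) begins 51 mm behind the grasp point.
Start: joints at [-1.131, 0.332, -0.065, 1.46, 0.022, 1.35, -0.088], TCP at [279.026, 559.282, 222.576] pointing down, gripper open.
Joint ranges: [-2.6, 2.6], [-0.5, 2.12], [-1.47, 1.34], [0.16, 2.42], [-1.27, 4.41], [0.06, 2.06], [-2.6, 2.6]. Speed limits (rad/s): [2.22, 2.22, 2.79, 2.79, 3.14, 3.14, 3.14].

### API

Orientations are given as a unit quaternion [x, y, z, w].
In Python, from cell import get_obs, grab_frame, camera_model, close_job gives the robot as it stands.
- The arm moves only by the tool servo_tool, never from a script. Its arguments are lists of equal length, an entry for each row: "delta_pos": the shift along the tool's x, y, z in mm, a list of three; "dr": the turn, a rotation vector about the tool's x, y, z in degrees, a list of three; "gripper": the finger opening in mm, from 0 to 87. In form: {"delta_pos": [[x, y, z], ...], "dr": [[wx, wy, wz], ...], "gripper": [gripper, ...]}. A call has 1 to 8 rows; each row shifts and turns the commanded pose from where the row before left it, along the tool's axes as they then stand; what a row does not reach is not made up. A row lasts 1/12 s, in which the tool goes at most 41.7 mm and 7.16 degrees, less where a joint would pass 70% of its speed; a pose out of reach is approached as far as the arm can. A call with a gripper value outside its range is refused whole. The fingers move at their own pace and stop on an object; "grip_force" is the grip in N (left out, the last holds). Time passes only in rows, so rows that do not move let the fingers close. It gives the time, the measured TCP pose, the force and the opening at its end, in the units of the state.
- get_obs(): the state, without advancing time (a new reading comes with each control period).
- grab_frame(name): name is "scene" or "top" or "wrist"; returns the picture (384x512x3 uint8, red, green, blue); there is no depth.
- camera_model(name): a dict with "fx", "fy", "cx", "cy" (pixels), "world_from_camera" (4x4, takes a point from camera to world coordinates). Camera axes: x right, y up, looking along -z (the intrinsics and any distortion apply to the point x, -y, -z); pixel columns grow to the right and rows downward; lengths in mm; the calibration is good to about 2 mm. A picture is of the moment at which its call begins: read the wrist's pose just before it. camera_model takes no time and is no camera call; for the wrist camera it gives the pose at the moment of the call.
- close_job(): hands the job in, once; it reports no verdict.
The state is a dict: "t": time; "joints": joint angles; "qd": joint speeds; "joint_torque": joint torques, N m; "eef_pos": TCP position; "tcp_rot": TCP orientation; "contact_force": force on the tool from outside, world axes, zero at the start; "wrist_torque": the same for the moment, N m; "opening": finger opening in mm.
Only numpy, scipy, OpenCV 4.12 (cv2) and the standard library are available. Lean on these libraries where they do the work, as an engineer would, in place of code of your own. Each camera call takes 0.05 s, during which the arm holds its last target. There are 200 camera calls.

### The job

Close the larger tub, the one with the film reels in it: pick up the larger of the two loose lids and set it squarely on the tub. Once it is on, press down all round its rim, section by section, until every section is fully home and the seal is seated, then let go. Leave the smaller lid where it is.

Things in the scene. Friction and masses are not known exactly. Their poses are not given: they have to be found in the camera images.
- tub: the larger open tub, grey plastic, holding film reels: 130 mm (its x) by 170 mm (its y) outside, 80 mm high, walls 5 mm, upright and fixed to the table; origin: centre of its underside, z up. The reels stay more than 25 mm below its rim
- tub_rim (a point): centre of the tub's mouth, at the height of its rim (80 mm above the tub's origin); with the lid on, the lid's origin lies 10 mm below this point, long side along long side; axes as the tub's
- lid: the larger white lid, loose, 0.3 kg, 142 mm (its x) by 182 mm (its y), lying right way up; origin: centre of its underside, z up. Underneath, a plug 115 x 155 mm (z 0 to 10 mm) fits the tub's mouth with 2.5 mm play each side; above it a panel 134 x 174 mm rests on the tub's rim, a deck 100 x 140 mm (top at z 20.5), an upright grip, and at the edge a rim in six sections
- lid_grip (a point): centre of the top of the lid's upright grip, 70 mm above the lid's origin; the grip is 18 mm thick (lid x), 70 mm long (lid y), stands 49 mm above the deck; the rim begins 42 mm beside it. Turned half round the lid fits as well; the rim sections stand over a dark gasket strip and slide down onto it
- rim1_top (a point): centre of the top face of rim section 1 (on the +x long side, its +y half), 61, 45.5 mm in lid x, y; the section measures 20 mm along lid x, 90 mm along lid y; its top is 29 mm above the lid's origin when raised, 22 mm when fully home; axes as the lid's
- rim1 (a joint): how far rim section 1 is pressed down, m: 0 raised, 0.007 fully home against a hard stop; it starts at 0 to 0.002, yields to a push of about 5 N and stays where it is left
- rim2_top (a point): centre of the top face of rim section 2 (the +y short side), 0, 81 mm in lid x, y; the section measures 101 mm along lid x, 20 mm along lid y; its top is 29 mm above the lid's origin when raised, 22 mm when fully home; axes as the lid's
- rim2 (a joint): how far rim section 2 is pressed down, m: 0 raised, 0.007 fully home against a hard stop; it starts at 0 to 0.002, yields to a push of about 5 N and stays where it is left
- rim3_top (a point): centre of the top face of rim section 3 (on the -x long side, its +y half), -61, 45.5 mm in lid x, y; the section measures 20 mm along lid x, 90 mm along lid y; its top is 29 mm above the lid's origin when raised, 22 mm when fully home; axes as the lid's
- rim3 (a joint): how far rim section 3 is pressed down, m: 0 raised, 0.007 fully home against a hard stop; it starts at 0 to 0.002, yields to a push of about 5 N and stays where it is left
- rim4_top (a point): centre of the top face of rim section 4 (on the -x long side, its -y half), -61, -45.5 mm in lid x, y; the section measures 20 mm along lid x, 90 mm along lid y; its top is 29 mm above the lid's origin when raised, 22 mm when fully home; axes as the lid's
- rim4 (a joint): how far rim section 4 is pressed down, m: 0 raised, 0.007 fully home against a hard stop; it starts at 0 to 0.002, yields to a push of about 5 N and stays where it is left
- rim5_top (a point): centre of the top face of rim section 5 (the -y short side), 0, -81 mm in lid x, y; the section measures 101 mm along lid x, 20 mm along lid y; its top is 29 mm above the lid's origin when raised, 22 mm when fully home; axes as the lid's
- rim5 (a joint): how far rim section 5 is pressed down, m: 0 raised, 0.007 fully home against a hard stop; it starts at 0 to 0.002, yields to a push of about 5 N and stays where it is left
- rim6_top (a point): centre of the top face of rim section 6 (on the +x long side, its -y half), 61, -45.5 mm in lid x, y; the section measures 20 mm along lid x, 90 mm along lid y; its top is 29 mm above the lid's origin when raised, 22 mm when fully home; axes as the lid's
- rim6 (a joint): how far rim section 6 is pressed down, m: 0 raised, 0.007 fully home against a hard stop; it starts at 0 to 0.002, yields to a push of about 5 N and stays where it is left
- small_lid: the smaller white lid, 95 x 120 mm, with a similar grip but no sections in its edge; it belongs to another tub; loose; origin: centre of its underside

How it is judged:
By the outcome, as a careful person would: the job done as asked, in the order asked, and still so for the second after the job is handed in, with the robot touching nothing.
It also fails if it takes over 58 s, if anything falls off the work surface, if the arm or the gripper's body presses on something with over 40 N, if the wrist force passes 120 N, or if a joint passes its speed limit or range.

## Working session

There is one attempt and no reset: what is moved stays moved. The work goes in short steps, Python scripts to look and compute and a tool call to move; the robot and the scene stay as the last step left them, time stands still between calls to the robot, and variables do not carry over. Pictures are saved under pics/ and viewed, about 8 in all and at most 12, crops included, and the job is handed in when it is done.

Besides the shell and the picture viewer there is one more tool, called after "Request:" in YAML: its name, and indented under it one key for each argument. servo_tool: Moves the arm, as the interface text tells. Its arguments: {"type":"object","properties":{"delta_pos":{"type":"array"},"dr":{"type":"array"},"gripper":{"type":"array"},"grip_force":{"type":"number"}},"required":["delta_pos","dr","gripper"]}

```bash
ls; mkdir -p pics; python3 - <<'E'
from cell import *
import cv2,numpy as np
print(get_obs())
a=grab_frame("top");b=grab_frame("scene")
np.save('top.npy',a)
for n in("top","scene"):
    m=camera_model(n);print(n,{k:(np.round(v,3).tolist() if k=="world_from_camera" else v) for k,v in m.items()})
cv2.imwrite('pics/top.png',a[:,:,::-1]);cv2.imwrite('pics/scene.png',b[:,:,::-1])
E
```

```text
pics
{'t': 0.0, 'joints': array([-1.13060397,  0.33284812, -0.06468768,  1.46094183,  0.02159993,
        1.34990343, -0.0885015 ]), 'qd': array([-0.00041246,  0.0005744 , -0.00032161, -0.00078722,  0.00010597,
       -0.00097927, -0.00087699]), 'joint_torque': array([ 8.76369832e-04, -6.23266697e+01,  2.52487266e-02, -3.89883327e+01,
       -6.12802966e-02,  3.97888420e-02,  1.32743426e-04]), 'eef_pos': array([278.86886726, 558.90190536, 221.76850404]), 'tcp_rot': array([ 0.16167412,  0.68835053, -0.1626515 ,  0.68817114]), 'contact_force': array([ 6.96284712e-01, -3.09894559e-01,  5.18370472e-04]), 'wrist_torque': array([0.01571856, 0.00036938, 0.00636047]), 'opening': 87.1847985499268}
top {'fx': 348.31932931922336, 'fy': 348.31932931922336, 'cx': 252.63533169051266, 'cy': 193.8754074878505, 'world_from_camera': [[0.024, 0.996, -0.082, 461.632], [-0.999, 0.026, 0.025, -68.082], [0.027, 0.081, 0.996, 988.212], [0.0, 0.0, 0.0, 1.0]]}
scene {'fx': 372.80587314291887, 'fy': 372.80587314291887, 'cx': 254.01276067893045, 'cy': 187.38632900672332, 'world_from_camera': [[-0.097, -0.6, 0.794, 1196.9], [0.995, -0.068, 0.07, 3.062], [0.012, 0.797, 0.604, 590.641], [0.0, 0.0, 0.0, 1.0]]}
```

View pics/top.png

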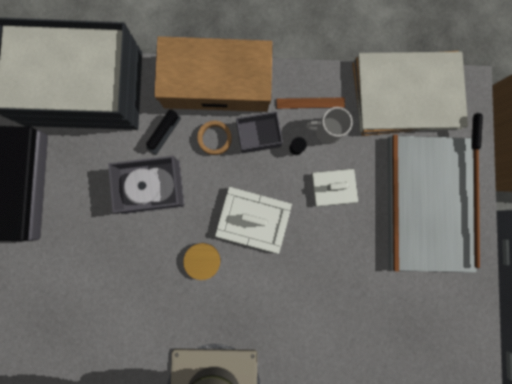

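View pics/scene.png

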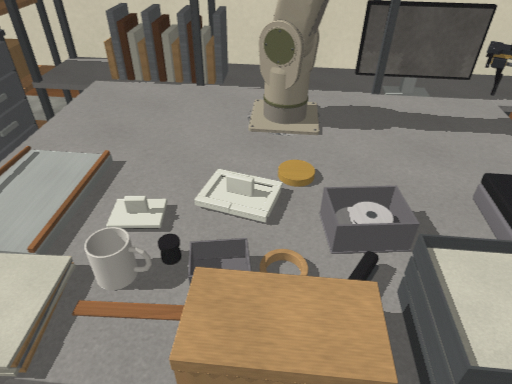

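```bash
cat > h.py <<'E'
from cell import *
import cv2,numpy as np
from scipy.spatial.transform import Rotation as R
def cast(m,uv,z):
    uv=np.atleast_2d(uv).astype(float);W=m["world_from_camera"]
    d=np.c_[(uv[:,0]-m["cx"])/m["fx"],-(uv[:,1]-m["cy"])/m["fy"],-np.ones(len(uv))]@W[:3,:3].T
    o=W[:3,3];return (o+d*((z-o[2])/d[:,2])[:,None])[:,:2]
def proj(m,P):
    W=m["world_from_camera"];c=(np.atleast_2d(P)-W[:3,3])@W[:3,:3]
    return np.c_[m["cx"]-m["fx"]*c[:,0]/c[:,2],m["cy"]+m["fy"]*c[:,1]/c[:,2]]
def rect(m,mask,z):
    "min-area rectangle of the biggest blob, cast on plane z: centre, sides, yaw of the long side"
    c=max(cv2.findContours(mask,0,cv2.CHAIN_APPROX_NONE)[0],key=cv2.contourArea)
    p=cast(m,c[:,0,:],z).astype(np.float32);r=cv2.minAreaRect(p);b=cv2.boxPoints(r)
    e=max(b[1]-b[0],b[2]-b[1],key=np.linalg.norm)
    return r[0],r[1],np.degrees(np.arctan2(e[1],e[0])),b
E
python3 - <<'E'
from h import *
a=np.load('top.npy');m=camera_model("top")
g=cv2.cvtColor(a,cv2.COLOR_RGB2GRAY)
k=np.zeros_like(g);k[175:265,205:302]=1
mk=((g>165)*k).astype(np.uint8);mk=cv2.morphologyEx(mk,cv2.MORPH_CLOSE,np.ones((5,5)))
print('lid',rect(m,mk,25))
print(g[185,100:190]);print(g[150:220,125])
c=cv2.resize(a[140:275,95:305],None,fx=3.8,fy=3.8,interpolation=cv2.INTER_CUBIC)
cv2.imwrite('pics/crop.png',c[:,:,::-1])
print(R.from_quat(get_obs()['tcp_rot']).as_matrix().round(3))
w=camera_model("wrist");print(w)
E
```

```text
lid ((470.2803649902344, -97.26771545410156), (178.992919921875, 138.80715942382812), np.float32(76.15451), array([[ 381.47644 , -167.55524 ],
       [ 516.2505  , -200.7724  ],
       [ 559.0843  ,  -26.980194],
       [ 424.31024 ,    6.236969]], dtype=float32))
[ 58  59  58  57  57  57  58  57  58  62  70  75  71  66  66  66  65  65
  59  44  35  37  46  70 109 144 158 161 161 162 162 162 163 163 164 161
 149 121  82  57  50  51  51  51  54  76 117 150 163 165 164 165 166 166
 167 166 168 167 163 149 120 101  98  96  95  96  96  96  97  96  97  97
  94  86  77  74  74  70  66  67  71  80  94 104 109 109 108 109 111 113]
[110 110 109 111 109 108 106 107 107 107 102  89  72  51  36  31  32  39
  55  70  76  77  74  63  51  47  50  57  70  84 101 118 131 138 142 144
 144 143 141 136 130 122 111  98  82  69  59  51  48  46  46  44  45  49
  58  69  77  79  80  77  69  56  46  62  86 103 107 108 109 108]
[[-0.     0.446  0.895]
 [-0.001  0.895 -0.446]
 [-1.    -0.001  0.   ]]
{'fx': 265.7861721687841, 'fy': 265.7861721687841, 'cx': 258.54698852715904, 'cy': 188.95691160243476, 'world_from_camera': array([[ 4.46091323e-01, -8.63410245e-01, -2.35638027e-01,
         2.15153572e+02],
       [ 8.94984238e-01,  4.29645596e-01,  1.20032807e-01,
         5.90824062e+02],
       [-2.39671450e-03, -2.64437914e-01,  9.64399733e-01,
         3.83741649e+02],
       [ 0.00000000e+00,  0.00000000e+00,  0.00000000e+00,
         1.00000000e+00]])}
```

View pics/crop.png

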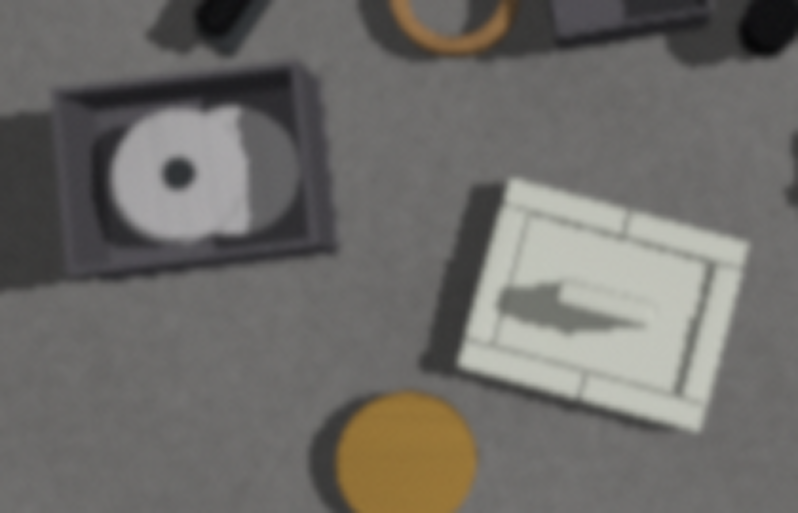

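```bash
cat >> h.py <<'E'
def yaw():
    M=R.from_quat(get_obs()['tcp_rot']).as_matrix();return np.degrees(np.arctan2(M[1,1],M[0,1]))
def plan(p1,y1,n,p0=None,y0=None):
    "n equal rows, tool pointing down, from the present pose to p1 (world) with the jaw yaw y1 (deg)"
    p0=get_obs()['eef_pos'] if p0 is None else np.array(p0,float);y0=yaw() if y0 is None else y0
    dy=(y1-y0+180)%360-180;P=[];s=(np.array(p1)-p0)/n
    for i in range(n):
        a=np.radians(y0+dy*i/n);P.append([round(-s[2],1),round(s[0]*np.cos(a)+s[1]*np.sin(a),1),round(s[0]*np.sin(a)-s[1]*np.cos(a),1)])
    print('rows',P,'turn',round(-dy/n,2),'from',p0.round(1),round(y0,2))
E
python3 - <<'E'
from h import *
m=camera_model("top")
q=np.array([[55,92],[298,65],[318,250],[70,275]])/3.8+[95,140]
w=cast(m,q,80);print(w.round(1))
print(w.mean(0),[np.linalg.norm(w[i]-w[(i+1)%4]).round(1) for i in range(4)])
c=w.mean(0);e=w[0]+w[3]-w[1]-w[2];ty=np.degrees(np.arctan2(e[1],e[0]));print('tub long yaw',ty)
y=ty-90
z=np.array([np.sin(np.radians(y)),-np.cos(np.radians(y))])
t=[*(c+90*z),222];print(t,y);plan(t,y,16)
E
```

```text
[[604.2 283.6]
 [627.7 118.9]
 [500.4  99.9]
 [479.2 266.4]]
[552.86572221 192.19686805] [np.float64(166.5), np.float64(128.7), np.float64(167.9), np.float64(126.1)]
tub long yaw 97.69006543519654
[np.float64(564.9090142484845), np.float64(103.00629053383403), 222] 7.690065435196544
rows [[np.float64(-0.0), np.float64(-17.5), np.float64(28.7)], [np.float64(-0.0), np.float64(-15.7), np.float64(29.7)], [np.float64(-0.0), np.float64(-13.9), np.float64(30.6)], [np.float64(-0.0), np.float64(-12.0), np.float64(31.4)], [np.float64(-0.0), np.float64(-10.1), np.float64(32.1)], [np.float64(-0.0), np.float64(-8.1), np.float64(32.6)], [np.float64(-0.0), np.float64(-6.1), np.float64(33.1)], [np.float64(-0.0), np.float64(-4.1), np.float64(33.4)], [np.float64(-0.0), np.float64(-2.0), np.float64(33.6)], [np.float64(-0.0), np.float64(-0.0), np.float64(33.6)], [np.float64(-0.0), np.float64(2.0), np.float64(33.6)], [np.float64(-0.0), np.float64(4.1), np.float64(33.4)], [np.float64(-0.0), np.float64(6.1), np.float64(33.1)], [np.float64(-0.0), np.float64(8.1), np.float64(32.6)], [np.float64(-0.0), np.float64(10.1), np.float64(32.1)], [np.float64(-0.0), np.float64(12.0), np.float64(31.4)]] turn 3.49 from [278.9 558.9 221.8] 63.48
```

Request:
servo_tool:
  delta_pos:
    - [0,-17.5,28.7]
    - [0,-15.7,29.7]
    - [0,-13.9,30.6]
    - [0,-12,31.4]
    - [0,-10.1,32.1]
    - [0,-8.1,32.6]
    - [0,-6.1,33.1]
    - [0,-4.1,33.4]
  dr:
    - [3.49,0,0]
    - [3.49,0,0]
    - [3.49,0,0]
    - [3.49,0,0]
    - [3.49,0,0]
    - [3.49,0,0]
    - [3.49,0,0]
    - [3.49,0,0]
  gripper: [87,87,87,87,87,87,87,87]

```text
t: 0.77
eef_pos: [422.4, 329.8, 222.4]
tcp_rot: [0.324, 0.628, -0.324, 0.628]
contact_force: [1.4, 0.2, -0.2]
opening: 86.8
```

Request:
servo_tool:
  delta_pos:
    - [0,-2,33.6]
    - [0,0,33.6]
    - [0,2,33.6]
    - [0,4.1,33.4]
    - [0,6.1,33.1]
    - [0,8.1,32.6]
    - [0,10.1,32.1]
    - [0,12,31.4]
  dr:
    - [3.49,0,0]
    - [3.49,0,0]
    - [3.49,0,0]
    - [3.49,0,0]
    - [3.49,0,0]
    - [3.49,0,0]
    - [3.49,0,0]
    - [3.49,0,0]
  gripper: [87,87,87,87,87,87,87,87]

```text
t: 1.43
eef_pos: [565.2, 101.8, 222.4]
tcp_rot: [0.466, 0.532, -0.466, 0.531]
contact_force: [-0.3, 0.6, -0.7]
opening: 86.9
```

Request:
servo_tool:
  delta_pos:
    - [0,0,0]
    - [0,0,0]
    - [0,0,0]
  dr:
    - [0,0,0]
    - [0,0,0]
    - [0,0,0]
  gripper: [87,87,87]

```text
t: 1.68
eef_pos: [564.5, 103.8, 222.1]
tcp_rot: [0.465, 0.533, -0.466, 0.532]
contact_force: [-0.2, 0.5, -0.8]
opening: 87.1
```

```bash
python3 - <<'E'
from h import *
m=camera_model("wrist");print(get_obs()['eef_pos'].round(1),yaw(),R.from_quat(get_obs()['tcp_rot']).as_matrix()[2].round(4))
a=grab_frame("wrist");np.savez('w1.npz',a=a,**m);cv2.imwrite('pics/w1.png',a[:,:,::-1])
E
```

```text
[564.5 103.8 222.1] 7.677482134119379 [-1.e+00 -9.e-04 -3.e-04]
```

View pics/w1.png

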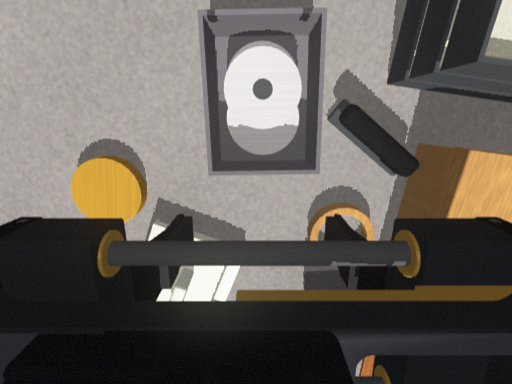

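```bash
python3 - <<'E'
from h import *
d=np.load('w1.npz');a=d['a'];m={k:d[k] for k in d}
for r,c in((90,slice(192,222,2)),(90,slice(308,336,2))):print(a[r,c].tolist())
print(a[160:184:2,265].tolist(),a[4:20,265].tolist())
i=a.astype(int);pur=((i[...,2]-i[...,1])>4).astype(np.uint8)
pur[190:]=0;pur[:,:185]=0;pur[:,340:]=0
pur=cv2.morphologyEx(pur,cv2.MORPH_OPEN,np.ones((3,3)))
# fit sides: first/last pixels on scanlines
from numpy import polyfit
P={}
rows=range(30,160,4);L=[];Rr=[]
for r in rows:
    x=np.flatnonzero(pur[r]);L.append((x[0]-.5,r));Rr.append((x[-1]+.5,r))
T=[];B=[]
for c in range(222,306,4):
    y=np.flatnonzero(pur[:,c]);T.append((c,y[0]-.5));B.append((c,y[-1]+.5))
ln=[]
for S in(L,T,Rr,B):
    w=cast(m,S,80).astype(np.float32);v=cv2.fitLine(w,cv2.DIST_HUBER,0,.01,.01).ravel();ln.append(v)
    r=abs((w-v[2:])@[-v[1],v[0]]);print('yaw',np.degrees(np.arctan2(v[1],v[0]))%180,r.max())
X=lambda a,b:a[2:]+a[:2]*np.linalg.solve(np.c_[a[:2],-b[:2]],b[2:]-a[2:])[0]
C=np.array([X(ln[k],ln[(k+1)%4]) for k in range(4)]);print(C,C.mean(0),[np.linalg.norm(C[k]-C[k-1]) for k in range(4)])
E
```

```text
[[169, 164, 157], [171, 165, 164], [177, 171, 166], [173, 169, 164], [173, 165, 162], [166, 158, 156], [139, 128, 137], [136, 131, 138], [67, 62, 66], [64, 60, 60], [67, 63, 64], [65, 62, 63], [65, 62, 63], [135, 131, 134], [137, 132, 141]]
[[68, 66, 66], [67, 64, 67], [67, 65, 65], [68, 63, 68], [64, 60, 63], [83, 79, 84], [140, 134, 137], [142, 134, 140], [175, 168, 164], [169, 164, 158], [173, 166, 162], [172, 166, 162], [170, 163, 157], [106, 102, 99]]
[[73, 69, 74], [68, 64, 67], [65, 62, 66], [64, 61, 65], [66, 63, 66], [95, 92, 96], [133, 126, 131], [147, 140, 142], [170, 165, 162], [173, 169, 165], [170, 163, 160], [180, 175, 171]] [[101, 95, 93], [103, 101, 97], [104, 99, 96], [101, 97, 96], [121, 117, 121], [140, 132, 139], [139, 133, 140], [139, 130, 139], [139, 132, 137], [139, 131, 137], [121, 116, 119], [113, 106, 112], [108, 102, 106], [117, 110, 115], [117, 112, 114], [116, 108, 112]]Traceback (most recent call last):
  File "<stdin>", line 13, in <module>
IndexError: index 0 is out of bounds for axis 0 with size 0
```

```bash
cat >> h.py <<'E'
def sides(m,S,z):
    "lines through four lists of edge pixels (L,T,R,B), cast on z: centre, side lengths, yaws"
    ln=[]
    for s in S:
        w=cast(m,s,z).astype(np.float32);v=cv2.fitLine(w,cv2.DIST_HUBER,0,.01,.01).ravel();ln.append(v)
        print('yaw',np.degrees(np.arctan2(v[1],v[0]))%180,'med.res',np.median(abs((w-v[2:])@[-v[1],v[0]])))
    X=lambda a,b:a[2:]+a[:2]*np.linalg.solve(np.c_[a[:2],-b[:2]],b[2:]-a[2:])[0]
    C=np.array([X(ln[k],ln[(k+1)%4]) for k in range(4)])
    print(C.round(1).tolist(),'centre',C.mean(0).round(1),[np.linalg.norm(C[k]-C[k-1]).round(1) for k in range(4)])
E
python3 - <<'E'
from h import *
d=np.load('w1.npz');a=d['a'];m={k:d[k] for k in d}
i=cv2.GaussianBlur(a.astype(np.float32),(0,0),1)
g=i.mean(2);pur=((i[...,2]-i[...,1]>0)&(g>100)&(g<152)).astype(np.uint8)
pur[190:]=0;pur[:,:185]=0;pur[:,340:]=0
pur=cv2.morphologyEx(pur,cv2.MORPH_OPEN,np.ones((3,3)))
n,l,s,_=cv2.connectedComponentsWithStats(pur);l_=1+np.argmax(s[1:,4]);pur=l==l_;print(s[l_])
L=[];Q=[];T=[];B=[]
for r in range(30,160,4):
    x=np.flatnonzero(pur[r]);L.append((x[0]-.5,r));Q.append((x[-1]+.5,r))
for c in range(222,306,4):
    y=np.flatnonzero(pur[:,c]);T.append((c,y[0]-.5));B.append((c,y[-1]+.5))
sides(m,(L,T,Q,B),80)
E
```

```text
[ 198    7  129  169 5524]
yaw 98.54199 med.res 0.25807014
yaw 8.000964 med.res 0.14878847
yaw 98.712204 med.res 0.25293458
yaw 7.714104 med.res 1.9880506e-05
[[480.20001220703125, 269.70001220703125], [608.5999755859375, 287.79998779296875], [634.5, 118.80000305175781], [505.5, 101.30000305175781]] centre [557.2 194.4] [np.float32(170.2), np.float32(129.7), np.float32(170.9), np.float32(130.2)]
```

```bash
python3 - <<'E'
from h import *
plan([448.5,-184.5,190],-13.85,8)
E
```

```text
rows [[np.float64(4.0), np.float64(-19.2), np.float64(33.8)], [np.float64(4.0), np.float64(-17.6), np.float64(34.7)], [np.float64(4.0), np.float64(-15.9), np.float64(35.5)], [np.float64(4.0), np.float64(-14.3), np.float64(36.2)], [np.float64(4.0), np.float64(-12.5), np.float64(36.8)], [np.float64(4.0), np.float64(-10.8), np.float64(37.4)], [np.float64(4.0), np.float64(-9.0), np.float64(37.9)], [np.float64(4.0), np.float64(-7.2), np.float64(38.2)]] turn 2.7 from [564.3 104.5 222.2] 7.75
```

Request:
servo_tool:
  delta_pos:
    - [4,-19.2,33.8]
    - [4,-17.6,34.7]
    - [4,-15.9,35.5]
    - [4,-14.3,36.2]
    - [4,-12.5,36.8]
    - [4,-10.8,37.4]
    - [4,-9,37.9]
    - [4,-7.2,38.2]
  dr:
    - [2.7,0,0]
    - [2.7,0,0]
    - [2.7,0,0]
    - [2.7,0,0]
    - [2.7,0,0]
    - [2.7,0,0]
    - [2.7,0,0]
    - [2.7,0,0]
  gripper: [87,87,87,87,87,87,87,87]

```text
t: 2.4
eef_pos: [447.8, -185.4, 190.5]
tcp_rot: [0.557, 0.436, -0.556, 0.436]
contact_force: [1.0, -1.1, -0.2]
opening: 86.9
```

Request:
servo_tool:
  delta_pos:
    - [0,0,0]
    - [0,0,0]
    - [0,0,0]
  dr:
    - [0,0,0]
    - [0,0,0]
    - [0,0,0]
  gripper: [87,87,87]

```text
t: 2.65
eef_pos: [449.0, -183.8, 190.6]
tcp_rot: [0.557, 0.436, -0.556, 0.436]
contact_force: [-0.5, 0.6, 0.4]
opening: 87.1
```

```bash
python3 - <<'E'
from h import *
m=camera_model("wrist");print(get_obs()['eef_pos'].round(1),yaw())
a=grab_frame("wrist");np.savez('w2.npz',a=a,**m);cv2.imwrite('pics/w2.png',a[:,:,::-1])
E
```

```text
[ 449.  -183.8  190.6] -13.815346858351521
```

View pics/w2.png

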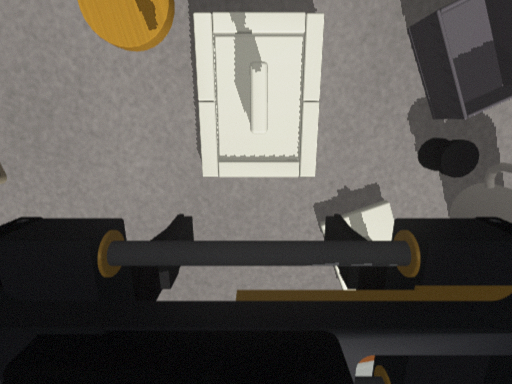

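```bash
python3 - <<'E'
from h import *
d=np.load('w2.npz');a=d['a'];m={k:d[k] for k in d}
i=cv2.GaussianBlur(a.astype(np.float32),(0,0),.7);g=i.mean(2)
print(g[90,186:206:2].round(),g[90,310:332:2].round(),g[4:22:2,262].round(),g[168:186:2,262].round())
k=(g>195).astype(np.uint8);k[185:]=0;k[:,:180]=0;k[:,335:]=0
k=cv2.morphologyEx(k,cv2.MORPH_CLOSE,np.ones((5,5)))
n,l,s,_=cv2.connectedComponentsWithStats(k);j=1+np.argmax(s[1:,4]);k=l==j;print(s[j])
L=[];Q=[];T=[];B=[]
for r in range(30,165,4):
    x=np.flatnonzero(k[r]);L.append((x[0]-.5,r));Q.append((x[-1]+.5,r))
for c in range(215,305,4):
    y=np.flatnonzero(k[:,c]);T.append((c,y[0]-.5));B.append((c,y[-1]+.5))
sides(m,(L,T,Q,B),28)
E
```

```text
[138. 135. 136. 132.  91.  90. 189. 219. 219. 220.] [221. 221. 221. 222. 222. 164. 136. 135. 138. 140. 135.] [ 80.  78.  79.  81. 151. 217. 221. 222. 222.] [220. 220. 222. 222. 199. 143. 137. 138. 136.]
[  194    13   130   164 17067]
yaw 76.41048 med.res 0.28533655
yaw 165.84032 med.res 0.21232842
yaw 76.28597 med.res 0.2623326
yaw 166.20619 med.res 5.722046e-06
[[424.8999938964844, 6.5], [560.0, -27.600000381469727], [517.5, -201.8000030517578], [382.5, -168.6999969482422]] centre [471.2 -97.9] [np.float32(180.2), np.float32(139.4), np.float32(179.3), np.float32(139.0)]
```

```bash
python3 - <<'E'
from h import *
plan([471.2,-97.9,112],-13.75,4)
E
```

```text
rows [[np.float64(19.6), np.float64(0.2), np.float64(-22.1)], [np.float64(19.6), np.float64(0.2), np.float64(-22.1)], [np.float64(19.6), np.float64(0.2), np.float64(-22.1)], [np.float64(19.6), np.float64(0.2), np.float64(-22.1)]] turn -0.0 from [ 449.3 -183.4  190.6] -13.76
```

Request:
servo_tool:
  delta_pos:
    - [19.6,0.2,-22.1]
    - [19.6,0.2,-22.1]
    - [19.6,0.2,-22.1]
    - [19.6,0.2,-22.1]
    - [0,0,0]
    - [0,0,0]
    - [0,0,0]
  dr:
    - [0,0,0]
    - [0,0,0]
    - [0,0,0]
    - [0,0,0]
    - [0,0,0]
    - [0,0,0]
    - [0,0,0]
  gripper: [60,60,60,60,60,60,60]

```text
t: 3.28
eef_pos: [471.0, -99.0, 112.4]
tcp_rot: [-0.557, -0.436, 0.557, -0.436]
contact_force: [0.6, -0.3, -0.3]
opening: 60.4
```

```bash
python3 - <<'E'
from h import *
plan([471.2,-97.9,33],-13.75,5)
E
```

```text
rows [[np.float64(15.9), np.float64(-0.0), np.float64(-0.2)], [np.float64(15.9), np.float64(-0.0), np.float64(-0.2)], [np.float64(15.9), np.float64(-0.0), np.float64(-0.2)], [np.float64(15.9), np.float64(-0.0), np.float64(-0.2)], [np.float64(15.9), np.float64(-0.0), np.float64(-0.2)]] turn -0.01 from [471.  -99.  112.4] -13.82
```

Request:
servo_tool:
  delta_pos:
    - [15.9,0,-0.2]
    - [15.9,0,-0.2]
    - [15.9,0,-0.2]
    - [15.9,0,-0.2]
    - [15.9,0,0]
    - [0,0,0]
    - [0,0,0]
  dr:
    - [0,0,0]
    - [0,0,0]
    - [0,0,0]
    - [0,0,0]
    - [0,0,0]
    - [0,0,0]
    - [0,0,0]
  gripper: [60,60,60,60,60,60,60]
  grip_force: 30

```text
t: 3.87
eef_pos: [470.8, -99.4, 33.1]
tcp_rot: [-0.557, -0.435, 0.557, -0.435]
contact_force: [0.8, -0.5, 1.0]
opening: 60.0
```

Request:
servo_tool:
  delta_pos:
    - [0,0,0]
    - [0,0,0]
    - [0,0,0]
    - [0,0,0]
    - [0,0,0]
    - [0,0,0]
    - [0,0,0]
    - [0,0,0]
  dr:
    - [0,0,0]
    - [0,0,0]
    - [0,0,0]
    - [0,0,0]
    - [0,0,0]
    - [0,0,0]
    - [0,0,0]
    - [0,0,0]
  gripper: [30,20,12,12,12,12,12,12]
  grip_force: 30

```text
t: 4.53
eef_pos: [470.6, -98.9, 32.6]
tcp_rot: [-0.557, -0.436, 0.557, -0.435]
contact_force: [-2.1, 0.8, 1.7]
opening: 17.6
```

Request:
servo_tool:
  delta_pos:
    - [-6,0,0]
    - [-16,0,0]
    - [-20,0,0]
    - [-20,0,0]
    - [-20,0,0]
    - [-20,0,0]
    - [-20,0,0]
    - [0,0,0]
  dr:
    - [0,0,0]
    - [0,0,0]
    - [0,0,0]
    - [0,0,0]
    - [0,0,0]
    - [0,0,0]
    - [0,0,0]
    - [0,0,0]
  gripper: [12,12,12,12,12,12,12,12]

```text
t: 5.2
eef_pos: [472.4, -99.3, 158.0]
tcp_rot: [0.559, 0.434, -0.556, 0.436]
contact_force: [1.4, -0.9, -3.8]
opening: 18.0
```

```bash
python3 - <<'E'
from h import *
print(get_obs()['contact_force'])
plan([557.4,193.2,155],8.3,14)
E
```

```text
[ 1.39575052 -0.90240167 -3.76552661]
rows [[np.float64(0.2), np.float64(0.8), np.float64(-21.7)], [np.float64(0.2), np.float64(1.4), np.float64(-21.7)], [np.float64(0.2), np.float64(2.0), np.float64(-21.7)], [np.float64(0.2), np.float64(2.6), np.float64(-21.6)], [np.float64(0.2), np.float64(3.2), np.float64(-21.5)], [np.float64(0.2), np.float64(3.8), np.float64(-21.4)], [np.float64(0.2), np.float64(4.4), np.float64(-21.3)], [np.float64(0.2), np.float64(5.0), np.float64(-21.2)], [np.float64(0.2), np.float64(5.6), np.float64(-21.0)], [np.float64(0.2), np.float64(6.2), np.float64(-20.9)], [np.float64(0.2), np.float64(6.8), np.float64(-20.7)], [np.float64(0.2), np.float64(7.3), np.float64(-20.5)], [np.float64(0.2), np.float64(7.9), np.float64(-20.3)], [np.float64(0.2), np.float64(8.5), np.float64(-20.0)]] turn -1.59 from [472.4 -99.3 158. ] -13.98
```

Request:
servo_tool:
  delta_pos:
    - [0.2,0.8,-21.7]
    - [0.2,1.4,-21.7]
    - [0.2,2,-21.7]
    - [0.2,2.6,-21.6]
    - [0.2,3.2,-21.5]
    - [0.2,3.8,-21.4]
    - [0.2,4.4,-21.3]
  dr:
    - [-1.59,0,0]
    - [-1.59,0,0]
    - [-1.59,0,0]
    - [-1.59,0,0]
    - [-1.59,0,0]
    - [-1.59,0,0]
    - [-1.59,0,0]
  gripper: [12,12,12,12,12,12,12]

```text
t: 5.78
eef_pos: [513.3, 49.9, 152.8]
tcp_rot: [-0.511, -0.489, 0.511, -0.488]
contact_force: [-0.3, 0.1, -4.5]
opening: 17.8
```

Request:
servo_tool:
  delta_pos:
    - [0.2,5,-21.2]
    - [0.2,5.6,-21]
    - [0.2,6.2,-20.9]
    - [0.2,6.8,-20.7]
    - [0.2,7.3,-20.5]
    - [0.2,7.9,-20.3]
    - [0.2,8.5,-20]
  dr:
    - [-1.59,0,0]
    - [-1.59,0,0]
    - [-1.59,0,0]
    - [-1.59,0,0]
    - [-1.59,0,0]
    - [-1.59,0,0]
    - [-1.59,0,0]
  gripper: [12,12,12,12,12,12,12]

```text
t: 6.37
eef_pos: [555.6, 196.1, 151.5]
tcp_rot: [0.462, 0.536, -0.462, 0.535]
contact_force: [0.6, 0.0, -4.2]
opening: 17.7
```

Request:
servo_tool:
  delta_pos:
    - [0,0,0]
    - [0,0,0]
    - [0,0,0]
    - [0,0,0]
  dr:
    - [0,0,0]
    - [0,0,0]
    - [0,0,0]
    - [0,0,0]
  gripper: [12,12,12,12]

```text
t: 6.7
eef_pos: [555.4, 193.0, 151.7]
tcp_rot: [0.463, 0.535, -0.463, 0.535]
contact_force: [0.4, -1.9, -4.4]
opening: 18.0
```

```bash
python3 - <<'E'
from h import *
print(get_obs()['eef_pos'],yaw(),R.from_quat(get_obs()['tcp_rot']).as_matrix()[:,0])
m=camera_model("wrist")
a=grab_frame("wrist");np.savez('w3.npz',a=a,**m);b=grab_frame("top");np.save('top3.npy',b)
c=cv2.resize(b[130:230,80:200],(480,400),interpolation=cv2.INTER_CUBIC)
cv2.imwrite('pics/w3.png',a[:,:,::-1])
pair=np.hstack([cv2.resize(a,(400,300)),cv2.resize(c,(360,300))]);cv2.imwrite('pics/p3.png',pair[:,:,::-1])
E
```

```text
[555.43948678 193.03766141 151.72555635] 8.246981347258046 [-1.71291989e-04 -4.25928165e-04 -9.99999895e-01]
```

View pics/p3.png

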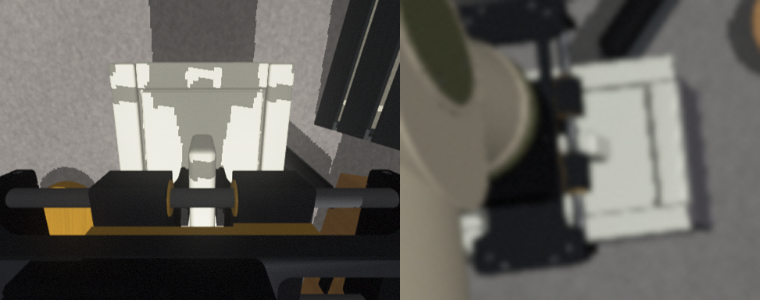

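```bash
python3 - <<'E'
from h import *
d=np.load('w3.npz');a=d['a'];m={k:d[k] for k in d}
g=cv2.GaussianBlur(a.astype(np.float32),(0,0),.7).mean(2)
p=np.array([555.44,193.04]);y=np.radians(8.25);ex=np.array([np.cos(y),np.sin(y)]);ey=np.array([-np.sin(y),np.cos(y)])
f=lambda uv,z:np.c_[(cast(m,uv,z)-p)@ex,(cast(m,uv,z)-p)@ey]
L=[];Q=[];T=[]
for r in range(134,206,6):
    x=np.flatnonzero(g[r,130:200]>205);L.append((130+x[0]-.5,r))
    x=np.flatnonzero(g[r,330:400]>205);Q.append((330+x[-1]+.5,r))
for c in list(range(147,170,4))+list(range(342,372,4)):
    yy=np.flatnonzero(g[70:120,c]>205);T.append((c,70+yy[0]-.5))
for z in (147,):
    for n,S in(('L',L),('R',Q),('T',T)): print(n,f(S,z).round(1).tolist())
E
```

```text
L [[-69.6, 60.7], [-69.4, 57.1], [-69.2, 53.4], [-69.6, 49.7], [-69.4, 45.9], [-69.2, 42.1], [-69.6, 38.2], [-69.4, 34.3], [-69.2, 30.3], [-69.6, 26.3], [-69.4, 22.2], [-69.2, 18.1]]
R [[69.4, 60.8], [69.9, 57.1], [69.6, 53.5], [70.1, 49.7], [69.8, 45.9], [69.6, 42.1], [69.4, 38.3], [69.8, 34.3], [69.6, 30.4], [69.4, 26.4], [69.8, 22.3], [69.6, 18.2]]
T [[-64.8, 89.8], [-62.4, 90.3], [-60.1, 90.3], [-57.7, 90.3], [-55.4, 90.3], [-53.0, 90.3], [49.4, 90.4], [51.9, 89.3], [54.1, 90.4], [56.5, 90.4], [58.8, 90.4], [61.2, 90.4], [63.5, 90.4], [65.8, 90.4]]
```

Request:
servo_tool:
  delta_pos:
    - [10,2,-0.4]
    - [10,0,0]
    - [10,0,0]
    - [0,0,0]
    - [0,0,0]
    - [0,0,0]
  dr:
    - [0,0,0]
    - [0,0,0]
    - [0,0,0]
    - [0,0,0]
    - [0,0,0]
    - [0,0,0]
  gripper: [12,12,12,12,12,12]

```text
t: 7.3
eef_pos: [557.3, 194.3, 121.8]
tcp_rot: [0.462, 0.535, -0.463, 0.535]
contact_force: [0.1, 0.8, -4.6]
opening: 17.7
```

Request:
servo_tool:
  delta_pos:
    - [0,0,0]
    - [0,0,0]
  dr:
    - [0,0,0]
    - [0,0,0]
  gripper: [12,12]

```text
t: 7.47
eef_pos: [557.6, 194.5, 122.3]
tcp_rot: [0.463, 0.535, -0.462, 0.535]
contact_force: [1.7, -0.4, -4.7]
opening: 17.7
```

Request:
servo_tool:
  delta_pos:
    - [4,0,0.6]
    - [3,0,0]
    - [2,0,0]
    - [2,0,0]
    - [2,0,0]
    - [0,0,0]
  dr:
    - [0,0,0]
    - [0,0,0]
    - [0,0,0]
    - [0,0,0]
    - [0,0,0]
    - [0,0,0]
  gripper: [12,12,12,12,12,12]

```text
t: 7.97
eef_pos: [557.1, 193.7, 108.3]
tcp_rot: [0.462, 0.535, -0.463, 0.535]
contact_force: [0.6, 0.5, -4.1]
opening: 17.6
```

Request:
servo_tool:
  delta_pos:
    - [1.5,0,0]
    - [1.5,0,0]
    - [1.5,0,0]
    - [1,0,0]
    - [0,0,0]
  dr:
    - [0,0,0]
    - [0,0,0]
    - [0,0,0]
    - [0,0,0]
    - [0,0,0]
  gripper: [12,12,12,12,12]

```text
t: 8.38
eef_pos: [557.2, 193.8, 103.1]
tcp_rot: [0.462, 0.535, -0.463, 0.535]
contact_force: [-0.1, -0.7, -4.2]
opening: 17.8
```

Request:
servo_tool:
  delta_pos:
    - [0.7,0,0]
    - [0.7,0,0]
    - [0.5,0,0]
    - [0,0,0]
  dr:
    - [0,0,0]
    - [0,0,0]
    - [0,0,0]
    - [0,0,0]
  gripper: [12,12,12,12]

```text
t: 8.72
eef_pos: [557.4, 193.8, 102.7]
tcp_rot: [0.463, 0.535, -0.462, 0.535]
contact_force: [-5.2, -2.0, 7.9]
opening: 17.6
```

Request:
servo_tool:
  delta_pos:
    - [-1,0,0]
    - [0,0,0]
    - [0,0,0]
    - [0,0,0]
    - [-10,0,0]
    - [-20,0,0]
    - [-30,0,0]
    - [-30,0,0]
  dr:
    - [0,0,0]
    - [0,0,0]
    - [0,0,0]
    - [0,0,0]
    - [0,0,0]
    - [0,0,0]
    - [0,0,0]
    - [0,0,0]
  gripper: [45,45,45,45,45,45,45,45]

```text
t: 9.38
eef_pos: [557.0, 193.5, 193.7]
tcp_rot: [0.462, 0.535, -0.463, 0.535]
contact_force: [0.8, 0.9, -0.0]
opening: 44.4
```

Request:
servo_tool:
  delta_pos:
    - [-7,0,22]
    - [-7,0,22]
    - [-7,0,22]
    - [-7,0,22]
    - [0,0,0]
    - [0,0,0]
    - [0,0,0]
  dr:
    - [0,0,0]
    - [0,0,0]
    - [0,0,0]
    - [0,0,0]
    - [0,0,0]
    - [0,0,0]
    - [0,0,0]
  gripper: [0,0,0,0,0,0,0]

```text
t: 9.97
eef_pos: [570.0, 107.4, 220.7]
tcp_rot: [0.463, 0.535, -0.462, 0.535]
contact_force: [0.6, 0.1, -0.5]
opening: 6.2
```

```bash
python3 - <<'E'
from h import *
print(get_obs()['eef_pos'],yaw(),get_obs()['contact_force'],get_obs()['opening'])
m=camera_model("wrist")
a=grab_frame("wrist");np.savez('w4.npz',a=a,**m);cv2.imwrite('pics/w4.png',a[:,:,::-1])
E
```

```text
[569.98654968 107.38256485 220.73856031] 8.323478809230469 [ 0.57706314  0.09201425 -0.52964093] 6.216948232373996
```

View pics/w4.png

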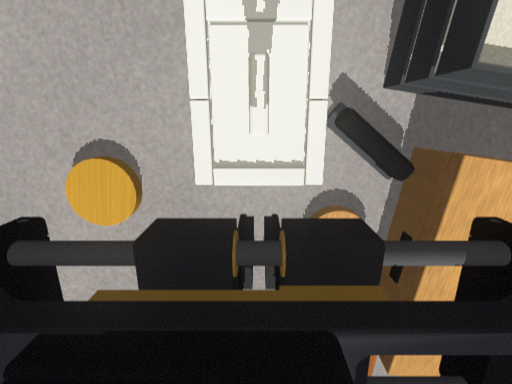

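Request:
servo_tool:
  delta_pos:
    - [29,-0.3,-3.5]
    - [29,0,-3.2]
    - [29,0,0]
    - [29,0,0]
    - [0,0,0]
    - [0,0,0]
  dr:
    - [0,0,0]
    - [0,0,0]
    - [0,0,0]
    - [0,0,0]
    - [0,0,0]
    - [0,0,0]
  gripper: [0,0,0,0,0,0]

```text
t: 10.52
eef_pos: [567.8, 114.0, 103.7]
tcp_rot: [0.461, 0.536, -0.463, 0.535]
contact_force: [0.2, 0.1, 1.2]
opening: 0.3
```

Request:
servo_tool:
  delta_pos:
    - [2,0,0]
    - [2,0,0]
    - [2,0,0]
    - [2,0,0]
    - [2,0,0]
    - [1,0,0]
    - [0,0,0]
  dr:
    - [0,0,0]
    - [0,0,0]
    - [0,0,0]
    - [0,0,0]
    - [0,0,0]
    - [0,0,0]
    - [0,0,0]
  gripper: [0,0,0,0,0,0,0]

```text
t: 11.1
eef_pos: [569.3, 113.5, 93.9]
tcp_rot: [0.463, 0.535, -0.462, 0.535]
contact_force: [0.5, 1.1, 4.0]
opening: 0.3
```

Request:
servo_tool:
  delta_pos:
    - [1,0,0]
    - [1,0,0]
    - [1,0,0]
    - [1,0,0]
    - [0,0,0]
  dr:
    - [0,0,0]
    - [0,0,0]
    - [0,0,0]
    - [0,0,0]
    - [0,0,0]
  gripper: [0,0,0,0,0]

```text
t: 11.52
eef_pos: [569.5, 113.6, 92.2]
tcp_rot: [0.463, 0.535, -0.462, 0.535]
contact_force: [-10.1, -1.6, 26.8]
opening: 0.4
```

Request:
servo_tool:
  delta_pos:
    - [-8,0,0]
    - [-9,0,0]
    - [0,21,-12]
    - [0,21,-12]
    - [0,20,-12]
    - [0,0,0]
    - [0,0,0]
  dr:
    - [0,0,0]
    - [0,0,0]
    - [0,0,0]
    - [0,0,0]
    - [0,0,0]
    - [0,0,0]
    - [0,0,0]
  gripper: [0,0,0,0,0,0,0]

```text
t: 12.1
eef_pos: [625.0, 158.5, 105.8]
tcp_rot: [0.462, 0.535, -0.463, 0.535]
contact_force: [0.2, -0.8, -0.7]
opening: 0.6
```

Request:
servo_tool:
  delta_pos:
    - [4,0,0]
    - [3,0,0]
    - [2,0,0]
    - [2,0,0]
    - [2,0,0]
    - [2,0,0]
    - [1,0,0]
    - [1,0,0]
  dr:
    - [0,0,0]
    - [0,0,0]
    - [0,0,0]
    - [0,0,0]
    - [0,0,0]
    - [0,0,0]
    - [0,0,0]
    - [0,0,0]
  gripper: [0,0,0,0,0,0,0,0]

```text
t: 12.77
eef_pos: [624.6, 157.0, 92.2]
tcp_rot: [0.463, 0.535, -0.463, 0.534]
contact_force: [-16.3, -5.0, 33.6]
opening: 0.6
```

Request:
servo_tool:
  delta_pos:
    - [0,0,0]
    - [0,0,0]
  dr:
    - [0,0,0]
    - [0,0,0]
  gripper: [0,0]

```text
t: 12.93
eef_pos: [624.5, 156.9, 92.2]
tcp_rot: [0.463, 0.535, -0.463, 0.534]
contact_force: [-14.3, -4.0, 25.2]
opening: 0.6
```

Request:
servo_tool:
  delta_pos:
    - [-8,0,0]
    - [-9,0,0]
    - [0,0,-30]
    - [0,0,-30]
    - [0,0,-30]
    - [0,0,0]
    - [0,0,0]
  dr:
    - [0,0,0]
    - [0,0,0]
    - [0,0,0]
    - [0,0,0]
    - [0,0,0]
    - [0,0,0]
    - [0,0,0]
  gripper: [0,0,0,0,0,0,0]

```text
t: 13.52
eef_pos: [611.1, 249.5, 106.4]
tcp_rot: [0.462, 0.536, -0.461, 0.535]
contact_force: [0.2, -0.3, -0.1]
opening: 0.6
```

Request:
servo_tool:
  delta_pos:
    - [4,0,0]
    - [3,0,0]
    - [2,0,0]
    - [2,0,0]
    - [2,0,0]
    - [2,0,0]
    - [1,0,0]
    - [1,0,0]
  dr:
    - [0,0,0]
    - [0,0,0]
    - [0,0,0]
    - [0,0,0]
    - [0,0,0]
    - [0,0,0]
    - [0,0,0]
    - [0,0,0]
  gripper: [0,0,0,0,0,0,0,0]

```text
t: 14.18
eef_pos: [612.5, 245.2, 92.2]
tcp_rot: [0.463, 0.534, -0.463, 0.535]
contact_force: [-13.4, -8.7, 32.1]
opening: 0.6
```

Request:
servo_tool:
  delta_pos:
    - [0,0,0]
    - [0,0,0]
  dr:
    - [0,0,0]
    - [0,0,0]
  gripper: [0,0]

```text
t: 14.35
eef_pos: [612.4, 245.3, 92.3]
tcp_rot: [0.463, 0.534, -0.463, 0.535]
contact_force: [-11.3, -6.2, 24.7]
opening: 0.5
```

Request:
servo_tool:
  delta_pos:
    - [-8,0,0]
    - [-9,0,0]
    - [0,-21,-13]
    - [0,-21,-13]
    - [0,-20,-12.5]
    - [0,0,0]
    - [0,0,0]
  dr:
    - [0,0,0]
    - [0,0,0]
    - [0,0,0]
    - [0,0,0]
    - [0,0,0]
    - [0,0,0]
    - [0,0,0]
  gripper: [0,0,0,0,0,0,0]

```text
t: 14.93
eef_pos: [544.3, 277.0, 106.8]
tcp_rot: [0.462, 0.536, -0.462, 0.535]
contact_force: [0.9, -0.6, 1.2]
opening: 0.3
```

Request:
servo_tool:
  delta_pos:
    - [4,0,0]
    - [3,0,0]
    - [2,0,0]
    - [2,0,0]
    - [2,0,0]
    - [2,0,0]
    - [1,0,0]
    - [1,0,0]
  dr:
    - [0,0,0]
    - [0,0,0]
    - [0,0,0]
    - [0,0,0]
    - [0,0,0]
    - [0,0,0]
    - [0,0,0]
    - [0,0,0]
  gripper: [0,0,0,0,0,0,0,0]

```text
t: 15.6
eef_pos: [546.1, 275.3, 92.1]
tcp_rot: [0.463, 0.534, -0.463, 0.535]
contact_force: [-12.8, -8.6, 35.3]
opening: 0.2
```

Request:
servo_tool:
  delta_pos:
    - [0,0,0]
    - [0,0,0]
  dr:
    - [0,0,0]
    - [0,0,0]
  gripper: [0,0]

```text
t: 15.77
eef_pos: [546.1, 275.2, 92.2]
tcp_rot: [0.463, 0.534, -0.463, 0.535]
contact_force: [-9.3, -6.1, 27.4]
opening: 0.3
```

Request:
servo_tool:
  delta_pos:
    - [-8,0,0]
    - [-9,0,0]
    - [0,-21,12]
    - [0,-21,12]
    - [0,-20,12]
    - [0,0,0]
    - [0,0,0]
  dr:
    - [0,0,0]
    - [0,0,0]
    - [0,0,0]
    - [0,0,0]
    - [0,0,0]
    - [0,0,0]
    - [0,0,0]
  gripper: [0,0,0,0,0,0,0]

```text
t: 16.35
eef_pos: [488.7, 230.9, 106.7]
tcp_rot: [0.463, 0.535, -0.463, 0.535]
contact_force: [0.4, 0.3, 0.3]
opening: 0.1
```

Request:
servo_tool:
  delta_pos:
    - [4,0,0]
    - [3,0,0]
    - [2,0,0]
    - [2,0,0]
    - [2,0,0]
    - [2,0,0]
    - [1,0,0]
    - [1,0,0]
  dr:
    - [0,0,0]
    - [0,0,0]
    - [0,0,0]
    - [0,0,0]
    - [0,0,0]
    - [0,0,0]
    - [0,0,0]
    - [0,0,0]
  gripper: [0,0,0,0,0,0,0,0]

```text
t: 17.02
eef_pos: [489.7, 232.2, 92.1]
tcp_rot: [0.463, 0.535, -0.462, 0.535]
contact_force: [-14.7, -7.3, 42.0]
opening: 0.7
```

Request:
servo_tool:
  delta_pos:
    - [0,0,0]
    - [0,0,0]
  dr:
    - [0,0,0]
    - [0,0,0]
  gripper: [0,0]

```text
t: 17.18
eef_pos: [489.7, 232.2, 92.1]
tcp_rot: [0.463, 0.535, -0.462, 0.535]
contact_force: [-11.3, -5.8, 31.9]
opening: 0.5
```

Request:
servo_tool:
  delta_pos:
    - [-8,0,0]
    - [-9,0,0]
    - [0,0,31]
    - [0,0,31]
    - [0,0,31]
    - [0,0,0]
    - [0,0,0]
  dr:
    - [0,0,0]
    - [0,0,0]
    - [0,0,0]
    - [0,0,0]
    - [0,0,0]
    - [0,0,0]
    - [0,0,0]
  gripper: [0,0,0,0,0,0,0]

```text
t: 17.77
eef_pos: [502.8, 137.8, 106.5]
tcp_rot: [0.463, 0.534, -0.463, 0.534]
contact_force: [0.6, 0.8, -0.9]
opening: 0.6
```

Request:
servo_tool:
  delta_pos:
    - [4,0,0]
    - [3,0,0]
    - [2,0,0]
    - [2,0,0]
    - [2,0,0]
    - [2,0,0]
    - [1,0,0]
    - [0,0,0]
  dr:
    - [0,0,0]
    - [0,0,0]
    - [0,0,0]
    - [0,0,0]
    - [0,0,0]
    - [0,0,0]
    - [0,0,0]
    - [0,0,0]
  gripper: [0,0,0,0,0,0,0,0]

```text
t: 18.43
eef_pos: [502.1, 140.9, 92.2]
tcp_rot: [0.462, 0.536, -0.462, 0.535]
contact_force: [-11.4, -0.6, 25.5]
opening: 0.8
```

Request:
servo_tool:
  delta_pos:
    - [0,0,0]
    - [0,0,0]
  dr:
    - [0,0,0]
    - [0,0,0]
  gripper: [0,0]

```text
t: 18.6
eef_pos: [502.1, 140.9, 92.2]
tcp_rot: [0.462, 0.536, -0.462, 0.535]
contact_force: [-11.0, -2.3, 25.3]
opening: 0.7
```

Request:
servo_tool:
  delta_pos:
    - [-8,0,0]
    - [-20,0,0]
    - [-25,0,0]
    - [-25,10,10]
    - [-25,20,13]
    - [-25,21,15]
    - [0,11,12]
    - [0,0,0]
  dr:
    - [0,0,0]
    - [0,0,0]
    - [0,0,0]
    - [0,0,0]
    - [0,0,0]
    - [0,0,0]
    - [0,0,0]
    - [0,0,0]
  gripper: [0,0,0,0,0,0,0,0]

```text
t: 19.27
eef_pos: [573.6, 96.8, 219.6]
tcp_rot: [0.464, 0.533, -0.463, 0.535]
contact_force: [0.2, -1.3, -0.3]
opening: 0.7
```

Request:
servo_tool:
  delta_pos:
    - [0,0,5]
    - [0,0,0]
    - [0,0,0]
  dr:
    - [0,0,0]
    - [0,0,0]
    - [0,0,0]
  gripper: [0,0,0]

```text
t: 19.52
eef_pos: [570.8, 94.5, 217.7]
tcp_rot: [0.462, 0.535, -0.463, 0.535]
contact_force: [0.2, -0.2, -0.3]
opening: 0.7
```

```bash
python3 - <<'E'
from h import *
print(get_obs()['eef_pos'],yaw(),get_obs()['contact_force'])
m=camera_model("wrist")
a=grab_frame("wrist");b=grab_frame("scene")
i=np.hstack([a[:250,150:400],cv2.resize(b[170:270,310:430],(300,250),interpolation=cv2.INTER_CUBIC)])
cv2.imwrite('pics/p5.png',i[:,:,::-1])
g=cv2.GaussianBlur(a.astype(np.float32),(0,0),.7).mean(2)
k=(g>195).astype(np.uint8);k[195:]=0;k[:,:170]=0;k[:,345:]=0
k=cv2.morphologyEx(k,cv2.MORPH_CLOSE,np.ones((5,5)))
n,l,s,_=cv2.connectedComponentsWithStats(k);j=1+np.argmax(s[1:,4]);k=l==j;print(s[j])
L=[];Q=[];B=[]
for r in range(15,165,4):
    x=np.flatnonzero(k[r]);L.append((x[0]-.5,r));Q.append((x[-1]+.5,r))
for c in range(215,305,4):B.append((c,np.flatnonzero(k[:,c])[-1]+.5))
T=[(c,max(np.flatnonzero(k[:,c])[0]-.5,0)) for c in range(215,305,4)]
sides(m,(L,T,Q,B),91)
E
```

```text
[570.78822206  94.46919501 217.73131953] 8.346064290679633 [ 0.18522363 -0.22419909 -0.27220276]
[  186     0   149   174 21682]
yaw 98.37451 med.res 0.2674551
yaw 106.25124 med.res 20.765879
yaw 98.509285 med.res 0.2465277
yaw 8.388659 med.res 3.4861878e-06
[[416.70001220703125, 669.0], [707.0, -327.1000061035156], [640.9000244140625, 114.9000015258789], [501.29998779296875, 94.30000305175781]] centre [566.5 137.8] [np.float32(580.9), np.float32(1037.5), np.float32(446.9), np.float32(141.1)]
```

View pics/p5.png

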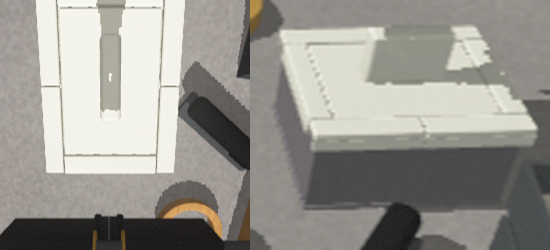

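```bash
python3 -c "
from cell import *
print(get_obs()['t']);close_job()"
```

```text
19.6167
the job is handed in; nothing more can be done
```

The larger lid is on the tub with all six rim sections pressed home, and I handed the job in at 19.6 s. The arm was clear of everything, and I never touched the smaller lid.

- **Placing:** The plug went into the mouth without resistance, and contact came at the expected seated height. In the last wrist picture the lid's centre is at about (557.8, 194.6) mm with its long side at 98.4°. I had measured the tub at (557.2, 194.4) mm and 98.2°.
- **Pressing:** I pressed the sections in the order 5, 6, 1, 2, 3, 4. Each stopped hard with the tool tip at 92.1–92.3 mm, against 92 mm expected for fully home, holding 25–32 N at the stop. The highest vertical force read was 42 N, a brief fingertip reading on section 3. The 40 N limit is for the arm or the gripper's body, and neither touched anything.
- **Failed check:** The lid's far edge was outside the last wrist picture, so the four-sided fit gave nonsense. I worked out the lid's centre from the near edge and checked its angle against the near and long edges instead. The scene picture shows the rim even along its visible sides.

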